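Set cleaned objectives out by length for inspection

ROBOT

A 6-joint arm with a two-finger parallel gripper is mounted at the origin on the work surface. World frame = base frame: x ahead of the robot, y to its left, z up, the work surface at z = 0. Lengths are in mm, angles in rad, forces in N, time in s.
With the tool pointing down it reaches from about 325 to 750 mm from the base axis. Payload 7.6 kg.
Tool frame: the origin (TCP) lies between the finger pads; the fingertips stand 8 mm ahead of it and the grasp point (between the pads) lies 11 mm behind it (ctrl.nose_length is the distance from the TCP to the fingertips, in mm); x points along the fingers, y is the direction in which the jaws open and shut, and the axes are right-handed (so a half turn about x gives the same grasp; the last joint's range is limited). The gripper opens to 85 mm and grips with 20 to 120 N. Pads are 22 mm wide; open, the fingers measure 114 mm over their backs; the gripper's body (76 mm by 85 mm) begins 54 mm behind the grasp point. The pads swing forward as they close: fully open they stand 13 mm farther back than shut.
Start: joints at [1.098, 0.052, 1.401, -0, 1.689, -0.07], TCP at [205.784, 483.009, 239.323] pointing down, gripper open.
Joint ranges: [-2.9, 2.9], [-0.91, 2.17], [0.12, 2.37], [-1.06, 4.2], [0.26, 2.73], [-2.93, 2.93]. Speed limits (rad/s): [2.57, 2.57, 3.01, 3.14, 3.14, 3.14].

INTERFACE

Orientations are given as a unit quaternion [x, y, z, w].
In Python, from rig import ctrl gives the robot as it stands. The module is installed in compiled form; this text tells all that it offers. Calls block until the motion is done:
- ctrl.reach(position, orientation): joint-space move of the TCP to a pose.
- ctrl.move_straight(position, feed=150, frame=None): straight line of the TCP; frame=None keeps the orientation; feed is the mean speed in mm/s.
- ctrl.set_joints(angles): joint-space move.
- ctrl.command_gripper(opening): finger opening in mm; the grip force is fixed at half the most; returns when the fingers have stopped.
- ctrl.dwell(seconds).
- ctrl.inverse_kinematics(position, orientation): joint angles nearest the present ones, or None.
- ctrl.state(): the state.
- ctrl.read_camera(name): name is "scene" or "top"; returns a dict with "image" (384x512x3 uint8, red, green, blue), "fx", "fy", "cx", "cy" (pixels), "pose" (4x4, takes a point from camera to world coordinates). Camera axes: x right, y up, looking along -z (the intrinsics and any distortion apply to the point x, -y, -z); pixel columns grow to the right and rows downward; lengths in mm; the calibration is good to about 2 mm. A picture is of the moment at which its call begins. There is no depth.
A pose or a line that the arm cannot do raises ctrl.PlanningError and nothing moves.
- ctrl.close_job(): hands the job in, once; it reports no verdict.
The state is a dict: "t": time; "joint_positions": joint angles; "dq": joint speeds; "tau": joint torques, N m; "ee_pos": TCP position; "orientation": TCP orientation; "wrist_force": force on the tool from outside, world axes, zero at the start; "torque": the same for the moment, N m; "gripper_width": finger opening in mm.
Only numpy, scipy, OpenCV 4.12 (cv2) and the standard library are available. Lean on these libraries where they do the work, as an engineer would, in place of code of your own. Each camera call takes 0.05 s, during which the arm holds its last target. There are 200 camera calls.

TASK

The four microscope objectives on the blue mat have been cleaned and are to be checked under the stereo microscope, shortest first. Stand one upright in the middle of each black pad of the aluminium rail, in order of length, with the shortest at the end nearest the stereo microscope and the longest at the far end. Put them down without dropping or tipping them, leave the covered glass dish where it lies, and keep clear of the microscope.

Things in the scene. Friction and masses are not known exactly. Their poses are not given: they have to be found in the camera images.
- objective_red: The shortest of four loose microscope objectives, standing upright on its thread on the blue mat: a metallic barrel 28 mm across with a red colour band on its shoulder, 36 mm tall in all, about 90 g. Origin: centre of its underside (the 25 mm wide, 5 mm high brass thread); z points up the barrel to the front lens. The straight 28 mm barrel runs from 5 to 28 mm above the origin; above that it narrows to a nose 18 mm wide at the top.
- objective_yellow: The second shortest of four loose microscope objectives, standing upright on its thread on the blue mat: a metallic barrel 30 mm across with a yellow colour band on its shoulder, 46 mm tall in all, about 120 g. Origin: centre of its underside (the 25 mm wide, 5 mm high brass thread); z points up the barrel to the front lens. The straight 30 mm barrel runs from 5 to 34 mm above the origin; above that it narrows to a nose 16 mm wide at the top.
- objective_green: The second longest of four loose microscope objectives, standing upright on its thread on the blue mat: a metallic barrel 32 mm across with a green colour band on its shoulder, 56 mm tall in all, about 160 g. Origin: centre of its underside (the 25 mm wide, 5 mm high brass thread); z points up the barrel to the front lens. The straight 32 mm barrel runs from 5 to 42 mm above the origin; above that it narrows to a nose 14 mm wide at the top.
- objective_blue: The longest of four loose microscope objectives, standing upright on its thread on the blue mat: a metallic barrel 34 mm across with a light blue colour band on its shoulder, 66 mm tall in all, about 200 g. Origin: centre of its underside (the 25 mm wide, 5 mm high brass thread); z points up the barrel to the front lens. The straight 34 mm barrel runs from 5 to 50 mm above the origin; above that it narrows to a nose 12 mm wide at the top.
- pad_a: One of four round black foam pads, 44 mm across, inlaid flush at 70 mm pitch along an aluminium rail (310 by 70 mm, 14 mm thick, fixed to the table): the end pad on the right-hand (-y) side of the rail. Origin: centre of the pad's top face, 14 mm above the table; z up, y along the rail. Nothing stands up from the rail.
- pad_b: One of four round black foam pads, 44 mm across, inlaid flush at 70 mm pitch along an aluminium rail (310 by 70 mm, 14 mm thick, fixed to the table): the second pad from the right-hand (-y) end of the rail. Origin: centre of the pad's top face, 14 mm above the table; z up, y along the rail. Nothing stands up from the rail.
- pad_c: One of four round black foam pads, 44 mm across, inlaid flush at 70 mm pitch along an aluminium rail (310 by 70 mm, 14 mm thick, fixed to the table): the second pad from the left-hand (+y) end of the rail. Origin: centre of the pad's top face, 14 mm above the table; z up, y along the rail. Nothing stands up from the rail.
- pad_d: One of four round black foam pads, 44 mm across, inlaid flush at 70 mm pitch along an aluminium rail (310 by 70 mm, 14 mm thick, fixed to the table): the end pad on the left-hand (+y) side of the rail. Origin: centre of the pad's top face, 14 mm above the table; z up, y along the rail. Nothing stands up from the rail.
- microscope: The grey-green stereo microscope, fixed, about 0.39 m tall, at the left (+y) or the right (-y) side of the table; the cold light source stands on the other side. Origin: on the table, at the middle of the front (-x) edge of its base, which runs 270 mm to +x and 95 mm to either side; the eyepieces lean 50 mm out over that edge, 0.3 m up. Do not touch it.
- dish: A covered round glass petri dish, 62 mm across and 16 mm high, with a brown specimen and a paper strip, lying loose on the mat among the objectives. Origin: centre of its underside, 3 mm above the table. It stays where it is. The mat (140 by 450 mm, 3 mm thick, fixed) also carries tweezers and a small black lens cap near its ends.

How it is judged:
By the outcome, as a careful person would: the job done as asked, in the order asked, and still so for the second after the job is handed in, with the robot touching nothing.
It also fails if it takes over 99 s, if anything falls off the work surface, if the arm or the gripper's body presses on something with over 40 N, if the wrist force passes 120 N, or if a joint passes its speed limit or range.

## Working session

There is one attempt and no reset: what is moved stays moved. The work goes in short steps, each a Python script; the robot and the scene stay as the last script left them, time stands still between calls to the robot, and variables do not carry over. Pictures are saved under pics/ and viewed, about 12 in all and at most 16, crops included, and the job is handed in when it is done.

```bash
mkdir -p pics; ls; python3 - <<'E'
from rig import ctrl
import cv2,numpy as np
for n in("scene","top"):
    c=ctrl.read_camera(n); cv2.imwrite(f"pics/{n}0.png",c["image"][:,:,::-1])
    print(n,{k:c[k] for k in c if k!="image"})
s=ctrl.state();print(s["t"],s["ee_pos"],s["orientation"],s["gripper_width"])
E
```

```text
pics
scene {'fx': 438.98693807168326, 'fy': 438.98693807168326, 'cx': 247.31241880001286, 'cy': 193.39302398510085, 'pose': array([[ 6.92114830e-01, -6.05598611e-01,  3.92717945e-01,
         1.04301815e+03],
       [ 7.21776672e-01,  5.77726335e-01, -3.81143959e-01,
        -4.67510445e+02],
       [ 3.93675299e-03,  5.47250038e-01,  8.36959914e-01,
         1.07323784e+03],
       [ 0.00000000e+00,  0.00000000e+00,  0.00000000e+00,
         1.00000000e+00]])}
top {'fx': 438.943799795617, 'fy': 438.943799795617, 'cx': 253.05942182312228, 'cy': 194.7770300593801, 'pose': array([[-2.94369678e-02,  9.77027165e-01, -2.11071989e-01,
         2.36649598e+02],
       [-9.99553309e-01, -2.76822991e-02,  1.12637419e-02,
         8.21283034e+00],
       [ 5.16202386e-03,  2.11309276e-01,  9.77405619e-01,
         1.57210814e+03],
       [ 0.00000000e+00,  0.00000000e+00,  0.00000000e+00,
         1.00000000e+00]])}
0.1 [205.6592156  482.76805322 238.58427503] [ 0.1409867   0.69294567 -0.14191735  0.69268212] 85.43608928387714
```

View pics/scene0.png

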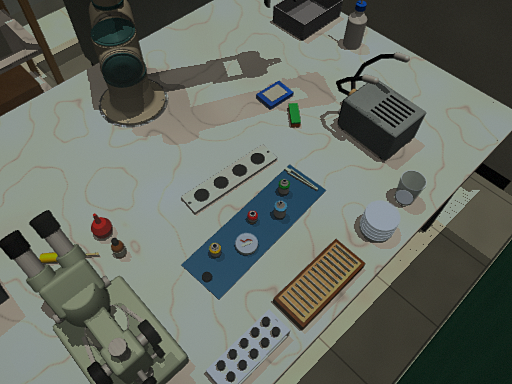

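View pics/top0.png

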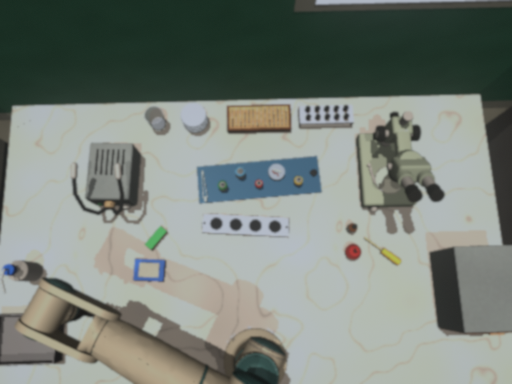

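The microscope is on the -y side (image right in top), so red goes on pad_a and blue on pad_d. Next I'll take enlarged crops.

```bash
python3 - <<'E'
import cv2
a=cv2.imread("pics/scene0.png")[145:300,178:330];b=cv2.imread("pics/top0.png")[150:242,192:326]
cv2.imwrite("pics/c_s.png",cv2.resize(a,None,fx=3.8,fy=3.8,interpolation=cv2.INTER_CUBIC))
cv2.imwrite("pics/c_t.png",cv2.resize(b,None,fx=5.9,fy=5.9,interpolation=cv2.INTER_CUBIC))
E
```

```text
(no output)
```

View pics/c_s.png

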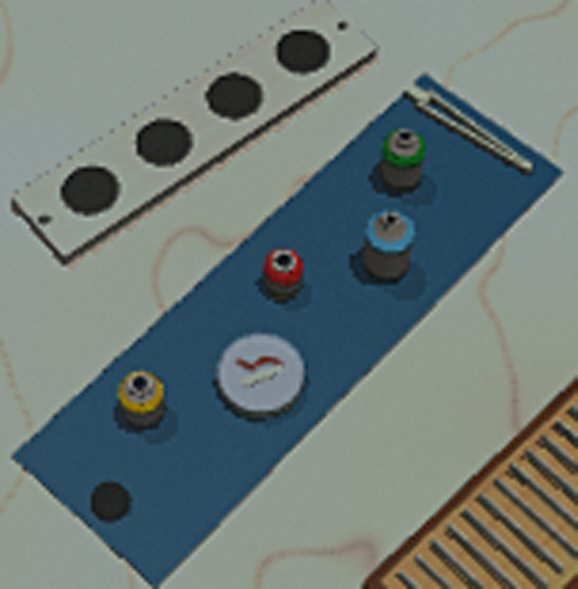

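View pics/c_t.png

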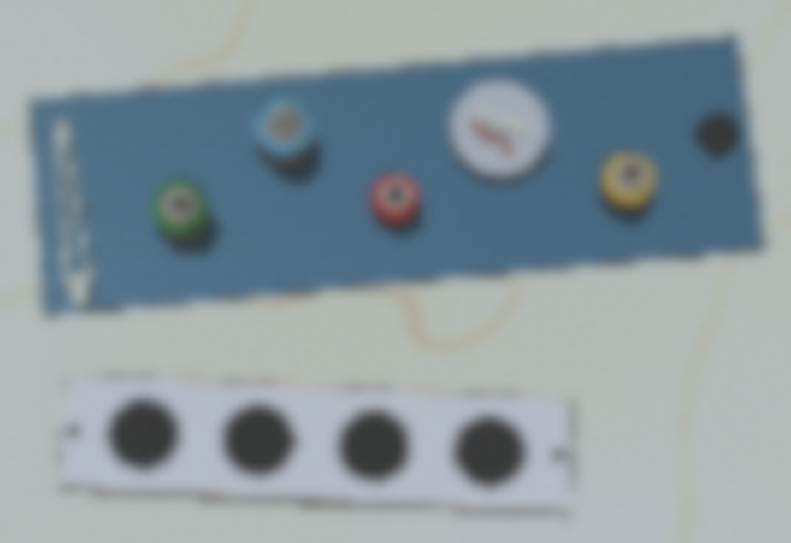

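Scene crop: noses/bands at crop (404,147) green, (390,230) blue, (284,268) red and (141,392) yellow. Pads run from (90,190) to (302,51), with the dish at (261,373). The top view agrees. Next: measure with colour masks.

```bash
cat > vis.py <<'E'
import cv2,numpy as np
HUE={"red":(172,8),"yellow":(20,34),"green":(50,80),"blue":(92,103)}
H={"red":28+3,"yellow":34+3,"green":42+3,"blue":50+3}   # mat 3 + straight barrel top
ROI={"scene":(178,145,330,300),"top":(192,150,326,242)}
def ray(c,uv):
    P=c["pose"]; d=P[:3,:3]@[(uv[0]-c["cx"])/c["fx"],-(uv[1]-c["cy"])/c["fy"],-1]
    return P[:3,3],d
def onplane(c,uv,z):
    o,d=ray(c,uv); return (o+d*(z-o[2])/d[2])[:2]
def tri(c1,u1,c2,u2):
    o,d=ray(c1,u1);p,e=ray(c2,u2)
    s=np.linalg.lstsq(np.c_[d,-e],p-o,rcond=None)[0]
    a,b=o+d*s[0],p+e*s[1]; return (a+b)/2,np.linalg.norm(a-b)
K=6
def up(c,n):
    x0,y0,x1,y1=ROI[n]; return cv2.resize(c["image"][y0:y1,x0:x1],None,fx=K,fy=K,interpolation=cv2.INTER_CUBIC)
def back(n,p): return np.array(ROI[n][:2])+(np.array(p)+.5)/K-.5
def bands(c,n):
    hsv=cv2.cvtColor(up(c,n),cv2.COLOR_RGB2HSV); h,s,v=cv2.split(hsv); out={}
    for k,(a,b) in HUE.items():
        m=((h>=a)&(h<=b) if a<b else (h>=a)|(h<=b))&(s>90)&(v>(125 if k=="blue" else 70))
        cs,_=cv2.findContours(cv2.morphologyEx(m.astype(np.uint8),cv2.MORPH_CLOSE,np.ones((9,9))),0,2)
        if not cs: continue
        q=max(cs,key=cv2.contourArea); hu=cv2.convexHull(q); M=cv2.moments(hu)
        out[k]=(back(n,(M["m10"]/M["m00"],M["m01"]/M["m00"])),np.array(cv2.boundingRect(hu)[2:])/K)
    return out
def pads(c,n):
    g=up(c,n).max(2); nn,l,st,ce=cv2.connectedComponentsWithStats((g<90).astype(np.uint8))
    return [(back(n,ce[i]),st[i,2:4]/K,st[i,4]/K/K) for i in range(1,nn) if st[i,4]/K/K>60]
E
python3 - <<'E'
from vis import *
from rig import ctrl
C={n:ctrl.read_camera(n) for n in("scene","top")}
B={n:bands(C[n],n) for n in C}
for k in HUE:
    for n in C:
        if k in B[n]: print(k,n,B[n][k][0].round(1),B[n][k][1].round(1),onplane(C[n],B[n][k][0],H[k]).round(1))
    try: print("  tri",*[np.round(x,1) for x in tri(C["scene"],B["scene"][k][0],C["top"],B["top"][k][0])],"expected z",H[k])
    except KeyError: print("missing",k)
for n in C:
    for p in pads(C[n],n): print(n,p[0].round(1),p[1].round(1),round(p[2]),onplane(C[n],p[0],14).round(1))
    hsv=cv2.cvtColor(up(C[n],n),cv2.COLOR_RGB2HSV)
    m=((hsv[...,2]>120)&(hsv[...,1]<60)).astype(np.uint8)
    N,l,st,ce=cv2.connectedComponentsWithStats(m)
    for i in range(1,N):
        if 150<st[i,4]/36<700: print(" white",n,back(n,ce[i]).round(1),st[i,2:4]/6,onplane(C[n],back(n,ce[i]),19).round(1))
E
```

```text
red scene [252.2 214.9] [10.5  9.2] [614.2 -32. ]
red top [258.4 185.6] [6. 3.] [602.7 -29.8]
  tri [607.4 -28.2  17.2] 4.6 expected z 31
yellow scene [214.7 247.9] [11.7 11. ] [ 620.6 -174.8]
yellow top [297.3 182.5] [6.7 4.3] [ 608.8 -170.2]
  tri [ 613.4 -171.2   20.7] 2.3 expected z 37
green scene [283.9 183.3] [11.5  9.2] [607.7  99.8]
green top [218.9 187.6] [1.7 1.8] [596.2 111.8]
  tri [600.  112.   25.2] 2.8 expected z 45
blue scene [280.4 205.4] [12.5 10.2] [655.   35.2]
blue top [258.4 179.3] [121.7  44.3] [620.5 -30. ]
  tri [640.3  -2.3  68.5] 71.6 expected z 53
scene [257.2 158.1] [14.  11.5] 128 [474.1 125.5]
scene [228.  189.1] [96.  56.3] 197 [496.6 -15.3]
scene [239.2 169.8] [15.  12.7] 138 [468.6  55.5]
scene [302.3 179.2] [36.8 26.5] 138 [621.9 166.8]
scene [220.6 182. ] [14.8 12.5] 142 [463.3 -14.2]
scene [283.5 190.2] [18.7 21.7] 223 [610.5  98.4]
scene [201.2 194.6] [15.3 13. ] 151 [457.6 -83.9]
scene [279.8 215.8] [21.5 17.2] 215 [662.6  28.7]
scene [252.4 220.4] [15.5 17.3] 111 [620.2 -36.8]
scene [247.5 251.3] [26.5 18.5] 111 [ 678.8 -111.8]
scene [300.6 273.2] [56.8 55.3] 187 [818.3 -55.7]
scene [216.4 255.5] [17.5 14.8] 132 [ 631.1 -179.7]
scene [206.7 276.6] [11.5 12. ] 103 [ 658. -237.]
 white scene [246.3 242.9] [22.16666667 19.66666667] [660.5 -98.9]
top [215.9 223.1] [9.8 9.8] 76 [473.1 126.5]
top [235.3 224.1] [10.2  9.8] 78 [467.4  56.8]
top [254.9 225.1] [ 9.8 10. ] 78 [462.  -13.1]
top [274.5 226.1] [10. 10.] 76 [456.5 -83. ]
 white top [276.1 171.4] [16.83333333 16.5       ] [657.2 -96.7]
```

```bash
cat >> vis.py <<'E'
def project(c,p):
    q=c["pose"][:3,:3].T@(np.array(p)-c["pose"][:3,3]); return np.array([c["cx"]+c["fx"]*q[0]/-q[2],c["cy"]-c["fy"]*q[1]/-q[2]])
def head(c,n,uv,r=9):
    """lit (non-mat, non-shadow) blob nearest uv -> hull centroid, size"""
    lab=cv2.cvtColor(up(c,n),cv2.COLOR_RGB2LAB).astype(float); x,y=((uv-np.array(ROI[n][:2])+.5)*K-.5).astype(int); w=r*K
    x0,y0=max(x-w,0),max(y-w,0)
    W=lab[y0:y+w,x0:x+w]; med=np.median(W.reshape(-1,3),0)
    m=((np.linalg.norm(W-med,axis=2)>14)&(W[...,0]>med[0]-12)).astype(np.uint8)
    cs,_=cv2.findContours(cv2.morphologyEx(m,cv2.MORPH_CLOSE,np.ones((9,9))),0,2)
    q=cv2.convexHull(max(cs,key=cv2.contourArea)); M=cv2.moments(q)
    return back(n,np.array([M["m10"]/M["m00"]+x0,M["m01"]/M["m00"]+y0])),np.array(cv2.boundingRect(q)[2:])/K
E
python3 - <<'E'
from vis import *
from rig import ctrl
C={n:ctrl.read_camera(n) for n in("scene","top")}
B=bands(C["scene"],"scene"); im=up(C["top"],"top").copy()
for k in HUE:
    p=onplane(C["scene"],B[k][0],H[k]); u,s=head(C["top"],"top",project(C["top"],[*p,H[k]]))
    print(k,u.round(1),s.round(1),"scene",p.round(1),"top",onplane(C["top"],u,H[k]).round(1),"tri",*[np.round(x,1) for x in tri(C["scene"],B[k][0],C["top"],u)],H[k])
E
```

```text
red [258.3 182.3] [9.3 7. ] scene [614.2 -32. ] top [614.9 -29.9] tri [614.5 -30.8  30.3] 2.0 31
yellow [298.  179.8] [10.2  9.5] scene [ 620.6 -174.8] top [ 618.9 -173.3] tri [ 619.5 -173.8   34.1] 0.4 37
green [221.6 184.2] [10.   8.7] scene [607.7  99.8] top [608.2 101.9] tri [607.8 101.1  44.2] 1.9 45
blue [238.7 170.8] [8.2 8.5] scene [654.8  35.3] top [654.   39.6] tri [654.1  38.5  49.1] 3.0 53
```

Two views agree to 1–4 mm and the heights match. Pads sit at 70 mm pitch as stated. Red goes first as a trial.

```bash
cat > act.py <<'E'
from vis import *
from rig import ctrl
from scipy.spatial.transform import Rotation as R
OBJ={"red":(614.5,-30.9),"yellow":(619.7,-174),"green":(608,100.9),"blue":(654.4,37.6)}
PAD={"red":(457,-83.4),"yellow":(462.5,-13.6),"green":(468,56.2),"blue":(473.5,126)}
ZG={"red":13.5,"yellow":15,"green":18,"blue":23}
W={"red":28,"yellow":30,"green":32,"blue":34}
CARRY=125; OPEN=60
def quats():
    for s in(1,-1):  # tool x down, jaw axis y = +-world x
        x=np.array([0,0,-1.]);y=np.array([s,0,0.]); yield R.from_matrix(np.c_[x,y,np.cross(x,y)]).as_quat()
def quat():
    o=ctrl.state()["joint_positions"]; c=[]
    for q in quats():
        j=[ctrl.inverse_kinematics([*p,z],q) for d in(OBJ,PAD) for p in d.values() for z in (13.5,CARRY)]
        if all(v is not None for v in j): c.append((max(abs(np.array(j)[:,5])),q))
    return min(c,key=lambda a:a[0])
def fz(): return ctrl.state()["wrist_force"][2]
def pick(k,q):
    ctrl.reach([*OBJ[k],CARRY],q); ctrl.command_gripper(OPEN)
    ctrl.move_straight([*OBJ[k],ZG[k]],feed=100); f=fz()
    ctrl.command_gripper(0); w=ctrl.state()["gripper_width"]
    ctrl.move_straight([*OBJ[k],CARRY],feed=100); w2=ctrl.state()["gripper_width"]
    print(k,"picked, width",round(w,1),round(w2,1),"expected",W[k],"fz",round(f,1),round(fz(),1),"t",round(ctrl.state()["t"],1))
    return abs(w2-W[k])<4
def place(k,q):
    z=ZG[k]+11
    ctrl.reach([*PAD[k],CARRY],q); ctrl.move_straight([*PAD[k],z+4],feed=100); f0=fz()
    for d in np.arange(3,-2.1,-.5):
        ctrl.move_straight([*PAD[k],z+d],feed=20); f=fz()
        if abs(f-f0)>3: break
    ctrl.command_gripper(OPEN); ctrl.dwell(.2)
    ctrl.move_straight([*PAD[k],CARRY],feed=100)
    print(k,"placed at dz",d,"fz",round(f0,1),round(f,1),"t",round(ctrl.state()["t"],1))
E
python3 - <<'E'
from act import *
a,q=quat(); print(ctrl.nose_length,a,q)
if pick("red",q): place("red",q)
c=ctrl.read_camera("scene"); cv2.imwrite("pics/s1.png",c["image"][:,:,::-1])
E
```

```text
8.0 0.3310922419010103 [ 0.5  0.5 -0.5  0.5]
red picked, width 26.3 26.2 expected 28 fz -0.2 -1.0 t 6.0
red placed at dz 0.5 fz -0.9 3.9 t 11.1
```

View pics/s1.png

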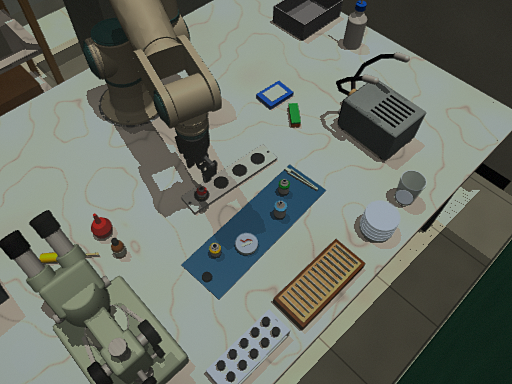

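Red stands upright on pad_a at about (201,194) in the picture. The grip read 26.3 mm, and the pad was touched with about 5 N. Doing the other three the same way.

```bash
python3 - <<'E'
from act import *
q=quat()[1]
for k in("yellow","green","blue"):
    if not pick(k,q): break
    place(k,q)
ctrl.reach([330,-330,250],q)
for n in("scene","top"):
    c=ctrl.read_camera(n); b=c["image"][:,:,::-1]; x0,y0,x1,y1=ROI[n]
    cv2.imwrite(f"pics/{n}2.png",cv2.resize(b[y0-20:y1,x0-10:x1],None,fx=3.4 if n=="scene" else 5,fy=3.4 if n=="scene" else 5,interpolation=cv2.INTER_CUBIC))
print(ctrl.state()["t"])
E
```

```text
yellow picked, width 28.5 28.7 expected 30 fz -0.5 -2.0 t 15.0
yellow placed at dz 0.5 fz -1.3 3.4 t 20.2
green picked, width 30.9 30.4 expected 32 fz 0.7 -1.9 t 24.0
green placed at dz 0.5 fz -2.3 2.9 t 28.9
blue picked, width 32.6 32.5 expected 34 fz -0.3 -2.7 t 32.6
blue placed at dz 0.5 fz -1.7 3.7 t 37.6
39.475
```

View pics/scene2.png

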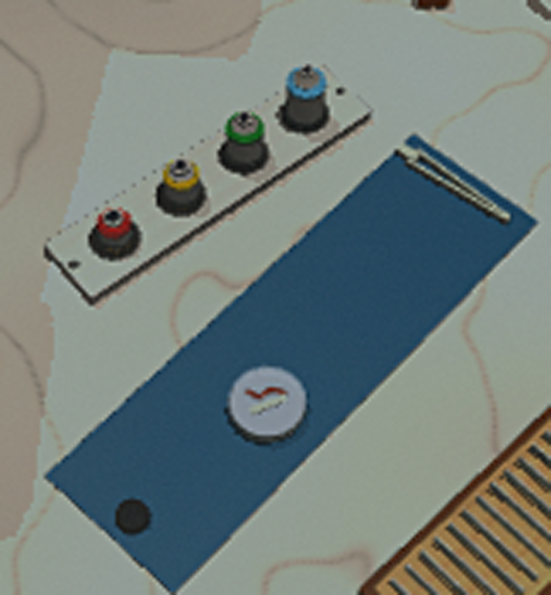

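View pics/top2.png

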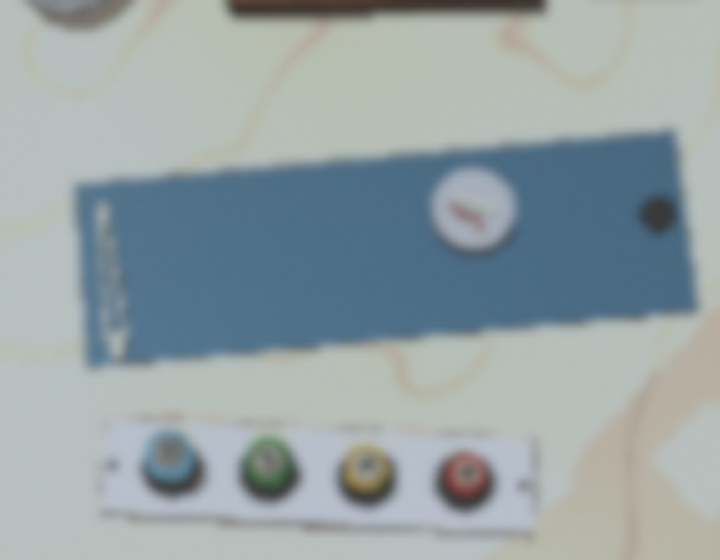

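All four stand upright on their pads: blue at top-crop (171,455), green (269,465), yellow (367,470), red (465,476). The dish hasn't moved. One numeric check, then I'll hand in.

```bash
python3 - <<'E'
from act import *
c=ctrl.read_camera("scene"); B=bands(c,"scene")
ok=True
for k in HUE:
    e=onplane(c,B[k][0],H[k]+11)-PAD[k]; print(k,"offset",e.round(1)); ok&=np.linalg.norm(e)<6
if ok: ctrl.close_job(); print("closed",ctrl.state()["t"])
E
```

```text
red offset [ 4.7 -1.2]
yellow offset [438.8 -52.6]
green offset [ 3.6 -2. ]
blue offset [ 3.4 -2.7]
```

The yellow mask caught something else, probably the wooden rack. The others read +4 mm in x, so I'll cross-check with the top view and a window around each pad.

```bash
python3 - <<'E'
from act import *
for n in("scene","top"):
    c=ctrl.read_camera(n); I=up(c,n); s=cv2.cvtColor(I,cv2.COLOR_RGB2HSV)[...,1]
    for k in HUE:
        u=project(c,[*PAD[k],H[k]+11]); x,y=((u-np.array(ROI[n][:2])+.5)*K-.5).astype(int); r=7*K
        m=(s[y-r:y+r,x-r:x+r]>75).astype(np.uint8)
        cs,_=cv2.findContours(cv2.morphologyEx(m,cv2.MORPH_CLOSE,np.ones((9,9))),0,2)
        h=cv2.convexHull(max(cs,key=cv2.contourArea)); M=cv2.moments(h)
        v=back(n,np.array([M["m10"]/M["m00"]+x-r,M["m01"]/M["m00"]+y-r]))
        print(n,k,np.array(cv2.boundingRect(h)[2:])/K,(onplane(c,v,H[k]+11)-PAD[k]).round(1))
E
```

```text
scene red [10.83333333  9.5       ] [ 4.5 -1.3]
scene yellow [11.66666667  9.5       ] [ 4.8 -1.4]
scene green [12.16666667  9.33333333] [ 4.4 -2. ]Traceback (most recent call last):
  File "<stdin>", line 7, in <module>
cv2.error: OpenCV(4.12.0) /io/opencv/modules/imgproc/src/morph.dispatch.cpp:1178: error: (-215:Assertion failed) !_src.empty() in function 'morphologyEx'
```

```bash
python3 - <<'E'
from act import *
n="top"; ROI[n]=(180,150,326,260)
c=ctrl.read_camera(n); I=up(c,n); s=cv2.cvtColor(I,cv2.COLOR_RGB2HSV)[...,1]
for k in HUE:
    u=project(c,[*PAD[k],H[k]+11]); x,y=((u-np.array(ROI[n][:2])+.5)*K-.5).astype(int); r=7*K
    m=(s[y-r:y+r,x-r:x+r]>75).astype(np.uint8)
    cs,_=cv2.findContours(cv2.morphologyEx(m,cv2.MORPH_CLOSE,np.ones((15,15))),0,2)
    h=cv2.convexHull(max(cs,key=cv2.contourArea)); M=cv2.moments(h)
    v=back(n,np.array([M["m10"]/M["m00"]+x-r,M["m01"]/M["m00"]+y-r]))
    # black pad ring + objective: extent of everything non-white around the pad
    print(k,np.array(cv2.boundingRect(h)[2:])/K,"uv",v.round(1),"pred",u.round(1),(onplane(c,v,H[k]+11)-PAD[k]).round(1))
print(ctrl.state()["ee_pos"])
E
```

```text
red [8.16666667 7.33333333] uv [274.4 225.5] pred [275.  224.8] [-2.6  2.1]
yellow [8.66666667 5.5       ] uv [254.8 225.2] pred [255.1 223.6] [-5.9  1.2]
green [4.33333333 2.66666667] uv [237.  225.4] pred [235.1 222.2] [-11.4  -6.5]
blue [9.33333333 5.66666667] uv [215.8 222.9] pred [214.9 220.9] [-7.3 -3.3]
[ 330.33100204 -329.60875623  249.83159618]
```

```bash
python3 - <<'E'
from act import *
t=np.linspace(0,2*np.pi,60); out=[]
for n,(x0,y0,w,h) in {"scene":(188,140,86,62),"top":(205,208,86,28)}.items():
    c=ctrl.read_camera(n); f=9
    I=cv2.resize(c["image"][y0:y0+h,x0:x0+w,::-1],None,fx=f,fy=f,interpolation=cv2.INTER_CUBIC); I=cv2.convertScaleAbs(I,alpha=1.5)
    for k in ("red","green"):
        for r,z in((22,14),(W[k]/2,H[k]+11)):
            p=np.array([project(c,[PAD[k][0]+r*np.cos(a),PAD[k][1]+r*np.sin(a),z]) for a in t])
            cv2.polylines(I,[(((p-[x0,y0]+.5)*f-.5)).astype(int)],True,(255,0,255) if z==14 else (255,255,255),1)
    out.append(I)
cv2.imwrite("pics/ov_s.png",out[0]);cv2.imwrite("pics/ov_t.png",out[1])
E
```

```text
(no output)
```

View pics/ov_s.png

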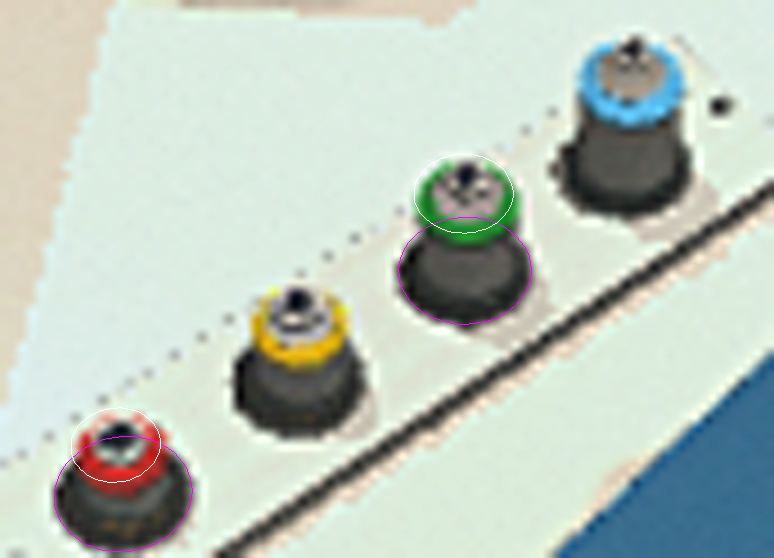

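View pics/ov_t.png

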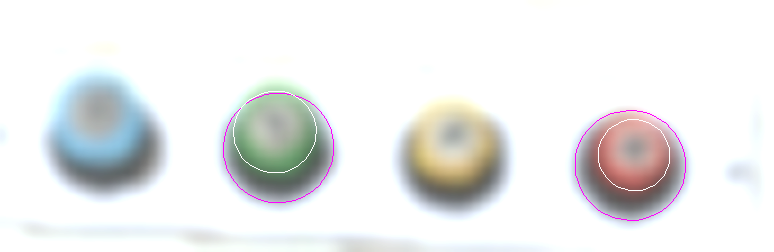

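Both views show the objectives about 3–4 mm off-centre towards +x, all the same way, which suggests a grip bias. There is time to mend it: regrasp, lift a few mm, shift −3.5 mm in x. Red first.

```bash
cat >> act.py <<'E'
def off(k):
    n="scene"; c=ctrl.read_camera(n); ROI[n]=(178,135,330,300); s=cv2.cvtColor(up(c,n),cv2.COLOR_RGB2HSV)[...,1]
    u=project(c,[*PAD[k],H[k]+11]); x,y=((u-np.array(ROI[n][:2])+.5)*K-.5).astype(int); r=7*K
    cs,_=cv2.findContours(cv2.morphologyEx((s[y-r:y+r,x-r:x+r]>75).astype(np.uint8),cv2.MORPH_CLOSE,np.ones((9,9))),0,2)
    M=cv2.moments(cv2.convexHull(max(cs,key=cv2.contourArea)))
    return onplane(c,back(n,np.array([M["m10"]/M["m00"]+x-r,M["m01"]/M["m00"]+y-r])),H[k]+11)-PAD[k]
def nudge(k,q,dx):
    z=ZG[k]+11; p=np.array([*PAD[k],0.]); up_=lambda h,x=0:[p[0]+x,p[1],z+h]
    ctrl.reach(up_(100),q); ctrl.move_straight(up_(.5),feed=100); ctrl.command_gripper(0); e1=ctrl.state()["ee_pos"]
    w=ctrl.state()["gripper_width"]
    ctrl.move_straight(up_(5),feed=40); ctrl.move_straight(up_(5,dx),feed=40); f0=fz()
    for d in np.arange(3,-2.1,-.5):
        ctrl.move_straight(up_(d,dx),feed=20)
        if abs(fz()-f0)>3: break
    e2=ctrl.state()["ee_pos"]
    ctrl.command_gripper(OPEN); ctrl.dwell(.2); ctrl.move_straight(up_(100,dx),feed=120)
    print(k,"w",round(w,1),"d",d,"ee-pad",(e1[:2]-p[:2]).round(1),(e2[:2]-p[:2]).round(1),"t",round(ctrl.state()["t"],1))
E
python3 - <<'E'
from act import *
q=quat()[1]; print(off("red"),off("blue"))
nudge("red",q,-3.5); ctrl.reach([330,-330,250],q); print(off("red"),ctrl.state()["t"])
E
```

```text
[ 4.50426217 -1.37524308] [ 5.04679654 -4.4164689 ]
red w 26.0 d 0.5 ee-pad [ 0.5 -0.1] [-3.4 -0. ] t 46.1
[ 1.8313974  -1.06945698] 47.3583
```

```bash
python3 - <<'E'
from act import *
q=quat()[1]
for k in("yellow","green","blue"): nudge(k,q,-3.5)
ctrl.reach([330,-330,250],q)
for k in HUE: print(k,off(k).round(1))
I=ctrl.read_camera("scene")["image"][130:300,170:330,::-1]; cv2.imwrite("pics/s3.png",cv2.resize(I,None,fx=3.5,fy=3.5,interpolation=cv2.INTER_CUBIC)); print(ctrl.state()["t"])
E
```

```text
yellow w 28.5 d 1.0 ee-pad [ 0.5 -0. ] [-3.4 -0. ] t 53.6
green w 30.7 d 1.0 ee-pad [0.4 0. ] [-3.4  0. ] t 58.8
blue w 32.7 d 1.0 ee-pad [0.4 0.1] [-3.5  0. ] t 64.0
red [ 1.8 -1.1]
yellow [ 1.1 -1.1]
green [ 1.  -2.9]
blue [ 0.5 -4.8]
66.0667
```

View pics/s3.png

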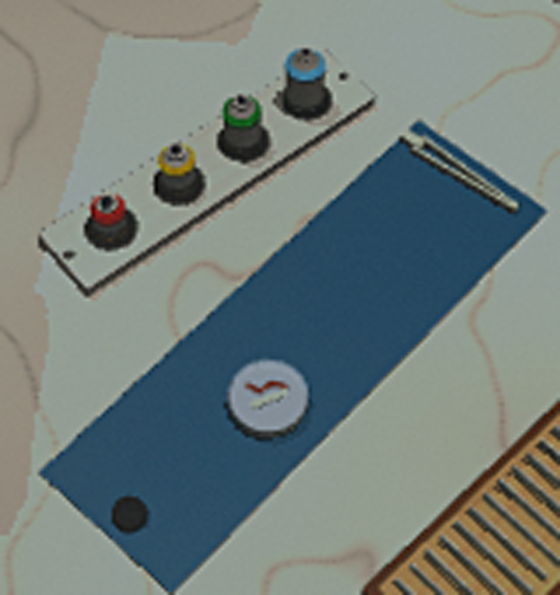

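All four stand upright and in order (red at (108,212) to blue at (305,70)), and the dish is in place. Handing in.

```bash
python3 -c "
from rig import ctrl
ctrl.close_job(); print(ctrl.state()['t'])"
```

```text
the job is handed in; nothing more can be done
the job is handed in; nothing more can be done
```

The four objectives stand upright on the rail in order of length. Red is on pad_a, nearest the microscope, then yellow on pad_b, green on pad_c and blue on pad_d. I handed the job in at about 66 s, with the arm parked clear.

- **Handling:** Each one was lowered until it touched the pad with about 5 N, then released. The dish looks unmoved in the pictures, and the arm did not go near the microscope.
- **Correction made:** After the first placing, both cameras showed the objectives about 3–4 mm off-centre towards +x. I regripped each one and shifted it 3.5 mm back.
- **Last check (scene camera):**

| Objective | x offset from pad centre (mm) | y offset from pad centre (mm) |
|---|---|---|
| Red | 1.8 | -1.1 |
| Yellow | 1.1 | -1.1 |
| Green | 1.0 | -2.9 |
| Blue | 0.5 | -4.8 |

- **Checks that failed or disagreed:**
  - Blue's -4.8 mm in y was left as it was. I think about 2 mm of it is camera bias, because the two views already differed by 4 mm in y for blue on the mat.
  - The first numeric check misread yellow, probably catching the wooden rack, and was redone.
  - The top camera's offset numbers on the rail were unreliable (incomplete colour masks). I used that view only by eye, and did not repeat it after the correction.

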